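# Nudge a knurled nut into the stage recess and set the focus four clicks

### The job

The larger of the two round knurled nuts on the microscope stage is the next piece to be measured: nudge it gently across the stage with the fingertips, without gripping it or picking it up, until it drops down flat into the wide round recess, and draw the fingers away. Then turn the click-stop focus knob beside the stage exactly four clicks clockwise (seen from above) from where it stands, and let go. Leave the smaller nut where it lies.

Things in the scene. Friction and masses are not known exactly. Their poses are not given: they have to be found in the camera images.
- nut_center (a point): Centre of the larger loose nut: a plain steel round nut, 34 mm in diameter, 18 mm high, about 0.1 kg, knurled side, dark bore on top, rounded 1.5 mm edges. Its axis (z) is upright; this point is half-way up, 9 mm above the stage surface while it slides and 5 mm above it once down in the recess. Push it with less than 25 N; a pinch counts as gripping.
- small_nut_center (a point): Centre (half-way up) of the smaller loose nut, 24 mm in diameter, 14 mm high, on the same stage. Not to be moved.
- recess (a point): Centre of the mouth of the wide round recess, level with the stage surface (30 mm above the table). The recess is 37.5 mm across, 4 mm deep, flat-floored. The stage is a fixed dark steel slab 280 mm (along this point's x) by 260 mm (y); the recess lies 40 mm in x and 55 mm in y from its centre. A second recess near the slab's -x +y corner, 22 mm across, is too narrow for either nut.
- focus_knob_grip (a point): Point on the focus knob's upright axis at the height to grip. The grip is an upright black bar 42 mm long (this point's x), 14 mm thick (y), 32 mm high, on a 44 mm disc on a pale fixed housing 120 x 100 x 50 mm; this point is 7 mm below the bar's top, 23 mm above the disc. A white line on top marks the bar's -x half. Axes turn with the knob.
- focus_knob (a joint): Angle of the focus knob in rad, 0 at its stop where it stands at the start, growing as it turns clockwise seen from above, up to pi. It has a sprung click-stop every 0.314 rad (18 degrees); getting over from one stop to the next takes about 0.2 N m, and when let go it settles in the nearest stop. Four clicks is 1.257.
Things that resemble listed ones, but are neither listed nor needed, are in the scene too. Leave any red look-alike of the part that bears nut_center alone.

How it is judged:
On the way, in this order (a step that is already met when the one before it is completed fails the run):
1. the larger nut lies flat in the wide recess, fingers off it (horizontal distance between nut_center and recess below 0.003 m and z of nut_center in the frame of recess below 0.0065 m and angle between nut_center's own z axis and vertical below 0.06 rad and contact force between the fingers and nut below 0.3 N), for 0.2 s.
2. the focus knob stands at four clicks, the nut still in the recess (all of step 1 and value of joint focus_knob between 1.157 and 1.357 rad), for 0.2 s.
At the end, for the whole second after the job is handed in: The larger nut rests flat on the floor of the wide recess (within 3 mm of its centre, its centre less than 6.5 mm above the stage surface, tilted less than 0.06 rad), the focus knob rests at the fourth click (1.257 rad, within 0.1), and both are released and at rest (all of step 2 and linear speed of nut below 0.01 m/s and velocity of joint focus_knob below 0.05 rad/s and contact force between the fingers and focus_knob below 0.3 N); the robot touches nothing.
It fails at once if the larger nut is lifted more than 8 mm off the stage surface (z of nut_center in the frame of recess above 0.017 m).
It fails at once if the larger nut is gripped or pushed hard (30 N or more) (contact force between the fingers and nut above 30 N).
It fails at once if the smaller nut is moved more than 10 mm (distance of small_nut_center from where it was at the start of the episode above 0.01 m).
It also fails if it takes over 51 s, if anything falls off the work surface, if the arm or the gripper's body presses on something with over 40 N, if the wrist force passes 120 N, or if a joint passes its speed limit or range.

### The arm

A 7-joint arm with a two-finger parallel gripper is mounted at the origin on the work surface. World frame = base frame: x ahead of the robot, y to its left, z up, the work surface at z = 0. Lengths are in m, angles in rad, forces in N, time in s.
With the tool pointing down it reaches from about 0.425 to 0.925 m from the base axis. Payload 6.8 kg.
Tool frame: the origin (TCP) lies midway between the tips of the shut fingers; the grasp point (between the pads) lies 19 mm behind it; z points along the fingers, y is the direction in which the jaws open and shut (so a half turn about z gives the same grasp; the last joint's range is limited). The gripper opens to 85 mm and grips with 20 to 120 N. Pads are 22 mm wide; open, the fingers measure 114 mm over their backs; the gripper's body (76 mm by 85 mm) begins 54 mm behind the grasp point. The pads swing forward as they close: fully open they stand 13 mm farther back than shut.
Start: joints at [-1.414, 0.477, 0.022, 1.555, -0.011, 1.109, -0.083], TCP at [0.177, 0.651, 0.231] pointing down, gripper open.
Joint ranges: [-2.96, 2.96], [-0.34, 2.1], [-1.41, 1.46], [0.24, 2.44], [-1.37, 4.51], [0.17, 1.92], [-2.96, 2.96]. Speed limits (rad/s): [2.39, 2.39, 3.14, 3.14, 3.14, 3.14, 3.14].

### API

Orientations are given as a unit quaternion [w, x, y, z].
In Python, from station import status, eyes, workorder gives the robot as it stands. The module is installed in compiled form; this text tells all that it offers.
- The arm moves only by the shell command python3 -m jog 'ROWS' [FORCE]. ROWS is text: rows parted by semicolons, each of 7 numbers parted by spaces: the shift along the tool's x, y, z in m, then the turn, a rotation vector about the tool's x, y, z in degrees, then the finger opening in m, from 0 to 0.0854. In form: dx dy dz rx ry rz jaw; .... A call has 1 to 5 rows; each row is the pose to reach, as a shift and turn from the pose commanded when the call began, along the tool's axes at that moment; what a row does not reach only later rows make up. A row lasts 1/10 s, in which the tool goes at most 50 mm and 8.59 degrees, less where a joint would pass 70% of its speed; a pose out of reach is approached as far as the arm can. A call with a gripper value outside its range is refused whole. The fingers move at their own pace and stop on an object; FORCE is the grip in N (left out, the last holds). Time passes only in rows, so rows that repeat a pose let the fingers close. It gives the time, the measured TCP pose, the force and the opening at its end, in the units of the state.
- status.get_obs(): the state, without advancing time (a new reading comes with each control period).
- eyes.read_camera(name): name is "scene" or "top"; returns a dict with "image" (480x640x3 uint8, red, green, blue), "intrinsics" (3x3 intrinsics, pixels), "k1" (the pictures are not rectified: a ray, as slopes to the right and down, at radius r is drawn at 1 + k1 r^2 times it, then the intrinsics apply), "position" and "orientation" of the camera in the world. Camera axes: x right, y up, looking along -z (the intrinsics and any distortion apply to the point x, -y, -z); pixel columns grow to the right and rows downward; lengths in m; the calibration is good to about 2 mm. A picture is of the moment at which its call begins. There is no depth.
- workorder.hand_in(): hands the job in, once; it reports no verdict.
The state is a dict: "t": time; "q": joint angles; "joint_vel": joint speeds; "joint_torque": joint torques, N m; "eef_pos": TCP position; "tool_rot": TCP orientation; "contact_force": force on the tool from outside, world axes, zero at the start; "torque": the same for the moment, N m; "gripper_width": opening from 0.0 (shut) to 1.0 (fully open).
Only numpy, scipy, OpenCV 4.12 (cv2) and the standard library are available. Lean on these libraries where they do the work, as an engineer would, in place of code of your own. Each camera call takes 0.05 s, during which the arm holds its last target.

## Working session

There is one attempt and no reset: what is moved stays moved. The work goes in short steps, Python scripts to look and compute and a shell command to move; the robot and the scene stay as the last step left them, time stands still between calls to the robot, and variables do not carry over. Pictures are saved under pics/ and viewed, and the job is handed in when it is done.

```bash
mkdir -p pics
python3 - <<'E'
from station import status, eyes
import cv2
o=status.get_obs(); print({k:(v if not hasattr(v,'round') else v.round(3)) for k,v in o.items()} if isinstance(o,dict) else o)
for n in("scene","top"):
    c=eyes.read_camera(n); print(n,c["intrinsics"],c["k1"],c["position"],c["orientation"])
    cv2.imwrite(f"pics/{n}0.png",c["image"][:,:,::-1])
E
```

```text
{'t': 0.0, 'q': array([-1.414,  0.478,  0.022,  1.556, -0.012,  1.109, -0.083]), 'joint_vel': array([-0.002,  0.001, -0.   ,  0.   ,  0.001, -0.   , -0.002]), 'joint_torque': array([ 0.0000e+00, -5.9647e+01,  1.6080e+00, -2.8118e+01,  1.2000e-02,
        1.0000e-02, -0.0000e+00]), 'eef_pos': array([0.176, 0.651, 0.23 ]), 'tool_rot': array([-0.   ,  0.132,  0.991, -0.001]), 'contact_force': array([-0.139, -1.141,  0.036]), 'torque': array([ 0.012, -0.018, -0.001]), 'gripper_width': 0.9983090527721287}
scene [[600.82142816   0.         317.02637269]
 [  0.         600.82142816 234.38125243]
 [  0.           0.           1.        ]] -0.14916437209424657 [0.99179884 0.41588135 0.62862819] [0.3461452  0.15593292 0.38113169 0.84297512]
top [[586.78606713   0.         322.27687237]
 [  0.         586.78606713 237.88008428]
 [  0.           0.           1.        ]] -0.19695350127527766 [ 0.36369678 -0.05059324  0.8996412 ] [ 0.74066994  0.07745861 -0.06586884 -0.66413063]
```

View pics/scene0.png

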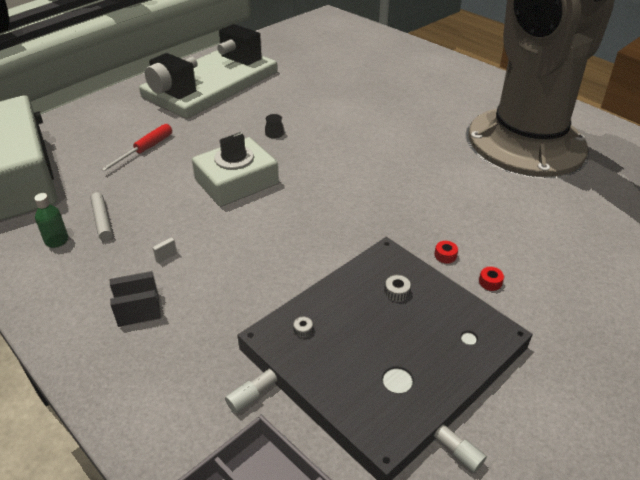

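View pics/top0.png

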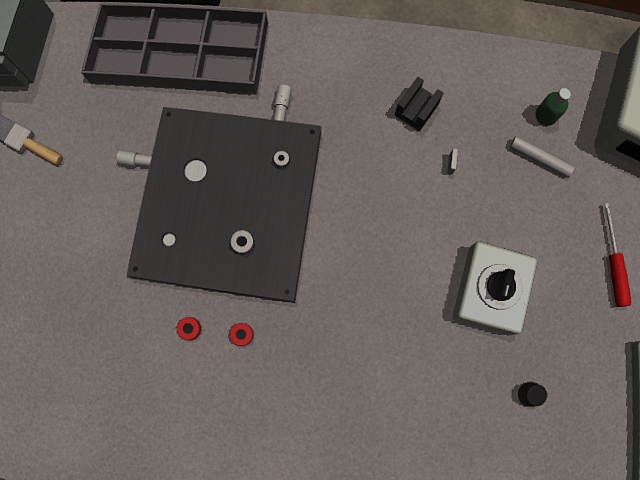

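```bash
cat > h.py <<'E'
import numpy as np, cv2
from station import status, eyes
from scipy.spatial.transform import Rotation as R
def shot(n,save=None):
    c=eyes.read_camera(n)
    if save: cv2.imwrite(f"pics/{save}.png",c["image"][:,:,::-1])
    return c
def rot(c): q=np.array(c["orientation"]); return R.from_quat(np.r_[q[1:],q[0]])
def ray(c,px):
    K=c["intrinsics"];p=np.array([[px]],float)
    D=np.array([c["k1"],0,0,0,0])
    u=cv2.undistortPoints(p,K,D)[0,0]
    return rot(c).apply([u[0],-u[1],-1.])
def plane(c,px,z):
    d=ray(c,px);o=np.array(c["position"]);return o+d*(z-o[2])/d[2]
def proj(c,P):
    v=rot(c).inv().apply(np.atleast_2d(P)-np.array(c["position"])); v=v*[1,-1,-1]
    return cv2.projectPoints(v,np.zeros(3),np.zeros(3),c["intrinsics"],np.array([c["k1"],0,0,0,0]))[0][:,0]
def tri(c1,p1,c2,p2):
    A=[];b=[]
    M=np.zeros((3,3));v=np.zeros(3)
    for c,p in((c1,p1),(c2,p2)):
        d=ray(c,p);d/=np.linalg.norm(d);Q=np.eye(3)-np.outer(d,d);M+=Q;v+=Q@np.array(c["position"])
    return np.linalg.solve(M,v)
def blobs(img,box,lo,hi):
    x0,y0,x1,y1=box;g=cv2.cvtColor(img,cv2.COLOR_RGB2GRAY)[y0:y1,x0:x1]
    m=((g>=lo)&(g<=hi)).astype(np.uint8)
    out=[]
    for k in cv2.findContours(m,cv2.RETR_CCOMP,cv2.CHAIN_APPROX_NONE)[0]:
        a=cv2.contourArea(k)
        if a>15 and len(k)>=5:
            (cx,cy),ax,an=cv2.fitEllipse(k);out.append((round(cx+x0,2),round(cy+y0,2),np.round(ax,1),round(an),a))
    return out
E
python3 - <<'E'
from h import *
T=shot("top");S=shot("scene")
for n,c,bx in(("T",T,{"nut":(222,222,262,262),"small":(268,145,294,171),"rec":(178,155,213,186),"rec2":(158,230,180,250)}),("S",S,{"nut":(378,268,418,305),"small":(288,312,318,340),"rec":(378,362,418,398),"rec2":(456,328,482,350)})):
    for k,b in bx.items():
        print(n,k,blobs(c["image"],b,130,255))
big=[cv2.resize(T["image"][140:280,130:330],None,fx=4,fy=4,interpolation=2),cv2.resize(T["image"][225:345,445:550],None,fx=5,fy=5,interpolation=2),cv2.resize(S["image"][260:400,280:480],None,fx=4,fy=4,interpolation=2),cv2.resize(S["image"][120:210,180:290],None,fx=6,fy=6,interpolation=2)]
for i,b in enumerate(big): cv2.imwrite(f"pics/c{i}.png",b[:,:,::-1])
E
```

```text
T nut [(241.43, 240.91, array([20.3, 21.1]), 70, 335.0), (241.12, 240.73, array([12.2, 12.3]), 150, 116.0)]
T small [(281.01, 157.66, array([13.2, 14.2]), 87, 145.0), (280.86, 157.5, array([7.5, 8.1]), 90, 46.0)]
T rec [(195.16, 170.34, array([19.3, 21. ]), 54, 317.5)]
T rec2 [(168.71, 239.15, array([10.6, 11. ]), 72, 89.5)]
S nut [(397.56, 283.56, array([17.3, 24.1]), 97, 325.0), (397.71, 283.09, array([ 9.9, 12.7]), 98, 96.5)]
S small [(302.61, 323.52, array([13.7, 17.9]), 86, 190.5), (302.77, 323.07, array([6.3, 8.8]), 84, 42.5)]
S rec [(397.18, 380.6, array([23.2, 28.6]), 101, 518.5)]
S rec2 [(468.34, 338.4, array([10.6, 14.7]), 108, 120.0)]
```

View pics/c0.png

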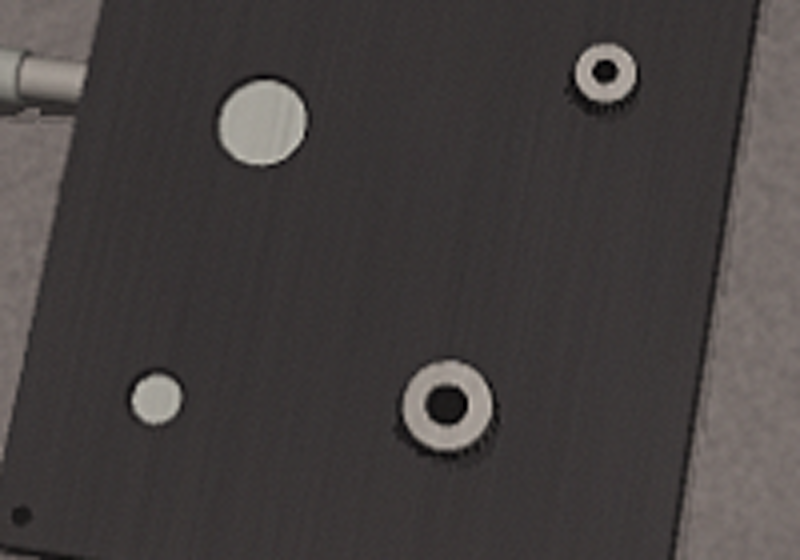

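View pics/c1.png

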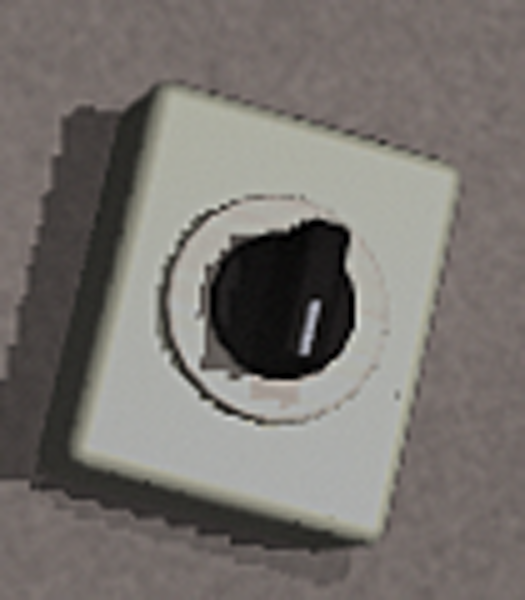

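View pics/c2.png

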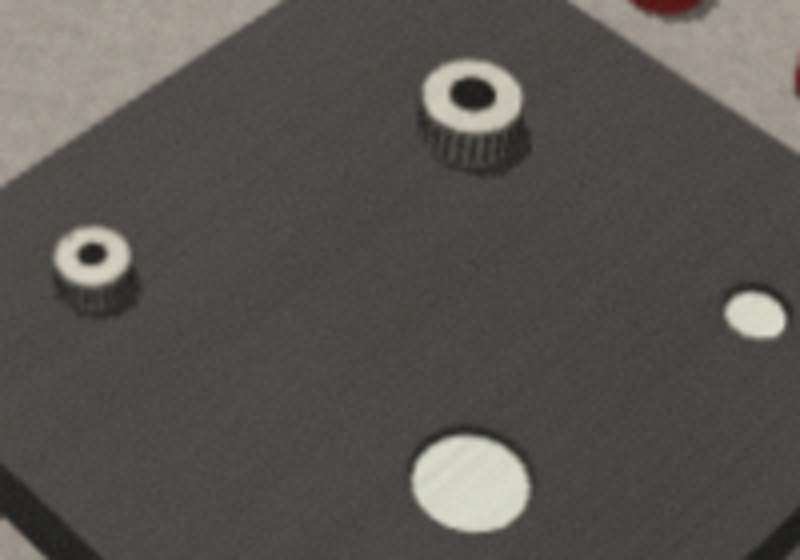

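View pics/c3.png

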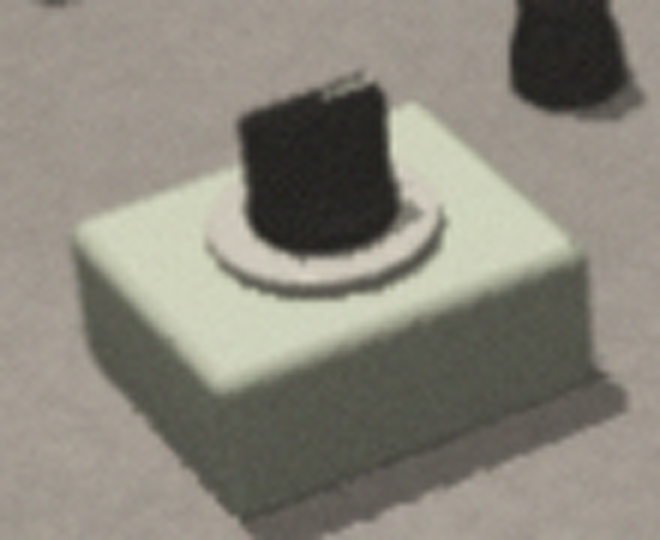

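Run:
```python
from h import *
T=shot("top");S=shot("scene")
px={"nut":((241.3,240.8),(397.6,283.4),.048),"small":((280.9,157.6),(302.6,323.3),.044)}
for k,(a,b,z) in px.items(): print(k,tri(T,a,S,b).round(4),plane(T,a,z).round(4),plane(S,b,z).round(4))
for k,a,b in(("rec",(195.16,170.34),(397.2,380.6)),("rec2",(168.7,239.15),(468.3,338.4))): print(k,tri(T,a,S,b).round(4),[plane(c,p,z).round(4) for c,p in((T,a),(S,b)) for z in(.03,.026)])
print(plane(T,(320,128),.03),plane(T,(166,108),.03),plane(T,(129,276),.03),plane(T,(295,301),.03))
def enh(c,b,f,n):
    x0,y0,x1,y1=b; i=c["image"][y0:y1,x0:x1].astype(float)
    i=np.clip((i/255)**.45*255,0,255).astype(np.uint8)
    i=cv2.resize(i,None,fx=f,fy=f,interpolation=cv2.INTER_NEAREST); cv2.imwrite(f"pics/{n}.png",i[:,:,::-1])
enh(T,(470,250,530,310),10,"e0");enh(S,(205,125,265,175),10,"e1")
```

```text
nut [0.5209 0.0925 0.0467] [0.5206 0.0923 0.048 ] [0.522  0.0931 0.048 ]
small [0.6577 0.0505 0.043 ] [0.6575 0.0504 0.044 ] [0.6583 0.0512 0.044 ]
rec [0.6293 0.185  0.0257] [array([0.6278, 0.1841, 0.03  ]), array([0.6291, 0.1851, 0.026 ]), array([0.632 , 0.1865, 0.03  ]), array([0.6296, 0.185 , 0.026 ])]
rec2 [0.5151 0.2089 0.0259] [array([0.5142, 0.2079, 0.03  ]), array([0.5149, 0.2091, 0.026 ]), array([0.5185, 0.21  , 0.03  ]), array([0.5153, 0.2087, 0.026 ])]
[ 0.7181755  -0.00337759  0.03      ] [0.72913234 0.25057499 0.03      ] [0.45047275 0.26130622 0.03      ] [0.442204   0.00342061 0.03      ]
```

View pics/e0.png

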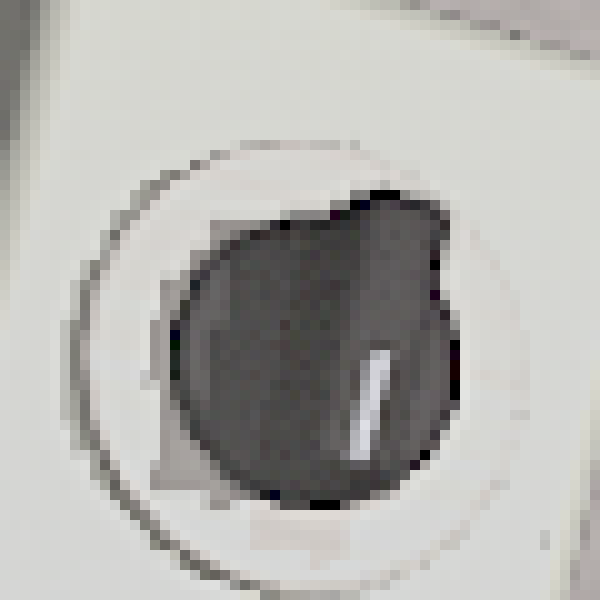

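View pics/e1.png

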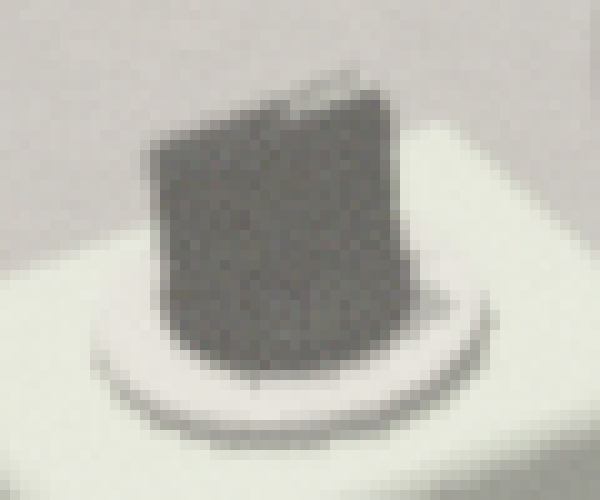

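Run:
```python
from h import *
T=shot("top");S=shot("scene")
# stage top edges: dark mask, undistorted to plane z=.03 metric
for n,c,seed in(("T",T,(225,205)),("S",S,(340,350))):
    g=cv2.cvtColor(c["image"],cv2.COLOR_RGB2GRAY)
    g=cv2.GaussianBlur(g,(0,0),1)
    m=(g<85).astype(np.uint8)
    cnt=[k for k in cv2.findContours(m,cv2.RETR_EXTERNAL,cv2.CHAIN_APPROX_NONE)[0] if cv2.pointPolygonTest(k,seed,False)>0][0]
    P=np.array([plane(c,p,.03)[:2] for p in cnt[:,0].astype(float)],np.float32)
    r=cv2.minAreaRect(P); print(n,r,g[seed[1],seed[0]])
    o=c["image"].copy();cv2.drawContours(o,[cnt],-1,(0,255,0),1);cv2.imwrite(f"pics/st{n}.png",o[:,:,::-1])
# knob
g=T["image"].astype(int).sum(2)/3; 
print("line T",blobs(T["image"],(498,278,514,300),120,255))
for c,b in((T,(480,262,522,305)),(S,(215,130,250,165))):
    print(blobs(c["image"],b,0,70))
for z in(.09,.1): print(plane(T,(507,290.5),z).round(4),plane(S,(237.3,134.2),z).round(4))
print("tri line",tri(T,(507,290.5),S,(237.3,134.2)), "ring",tri(T,(500,286.5),S,(234,158.3)))
```

```text
T ((0.6095276474952698, 0.15559329092502594), (0.318979948759079, 0.3361373841762543), 88.226318359375) 52
S ((0.6259947419166565, 0.166592538356781), (0.3275121748447418, 0.3487597405910492), 88.1712875366211) 75
line T []
[(501.48, 284.6, array([28.1, 32.5]), 29, 699.5), (506.49, 289.85, array([ 3.8, 13.6]), 13, 37.0)]
[(232.91, 148.06, array([25.6, 27.7]), 1, 530.5)]
[ 0.4822 -0.2956  0.09  ] [ 0.4784 -0.2967  0.09  ]
[ 0.4808 -0.2925  0.1   ] [ 0.4879 -0.2834  0.1   ]
tri line [ 0.48123713 -0.29407589  0.09266641] ring [ 0.49230491 -0.29600677  0.04839685]
```

View pics/stT.png

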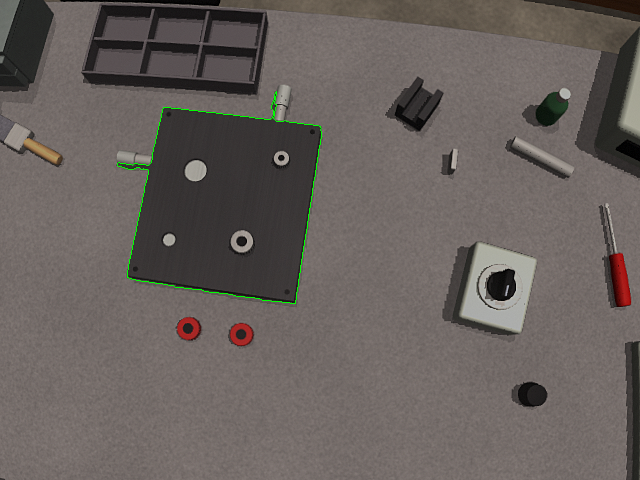

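```bash
cat >> h.py <<'E'
def st(): 
    o=status.get_obs(); q=o["tool_rot"]; return o,np.array(o["eef_pos"]),R.from_quat(np.r_[q[1:],q[0]])
def go(target,xang):
    """tool shift + rotvec(deg) to world target with z down & tool x at heading xang deg"""
    o,p,r=st(); a=np.radians(xang); x=np.array([np.cos(a),np.sin(a),0]); z=np.array([0,0,-1.]); y=np.cross(z,x)
    Rt=R.from_matrix(np.c_[x,y,z]); d=r.inv().apply(np.array(target)-p); rv=np.degrees((r.inv()*Rt).as_rotvec())
    print("t",round(o["t"],2),"pos",p.round(4),"q",np.round(o["q"],2),"F",np.round(o["contact_force"],1),"w",round(o["gripper_width"],3)); print("shift",d.round(4),"rot",rv.round(2))
E
python3 -c "
from h import *
go((.487,.0635,.13),220.5)"
```

```text
t 0.4 pos [0.1767 0.6514 0.2312] q [-1.41  0.48  0.02  1.56 -0.01  1.11 -0.08] F [ 0.2  0.4 -0.5] w 1.002
shift [-0.4534 -0.4861  0.1013] rot [-2.000e-02 -1.000e-02 -5.568e+01]
```

```bash
python3 -m jog '-0.15 -0.17 0 0 0 -20 0.02; -0.15 -0.17 0 0 0 -20 0.02; -0.15 -0.17 0 0 0 -20 0.02; -0.15 -0.17 0 0 0 -20 0.02; -0.15 -0.17 0 0 0 -20 0.02' 20; python3 -c "
from h import *
go((.487,.0635,.13),220.5)"
```

```text
t: 0.9
eef_pos: [0.2794, 0.4439, 0.2314]
tool_rot: [0.0, -0.04, 0.999, -0.001]
contact_force: [-0.2, -0.2, -0.3]
gripper_width: 0.235
t 0.9 pos [0.2794 0.4439 0.2314] q [-1.13  0.23 -0.    1.91  0.    1.    0.52] F [-0.2 -0.2 -0.3] w 0.235
shift [-0.1765 -0.3956  0.1021] rot [-9.000e-02  1.000e-02 -3.592e+01]
```

```bash
python3 -m jog '-0.1 -0.2 0.03 0 0 -20 0.02; -0.1 -0.2 0.03 0 0 -20 0.02; -0.1 -0.2 0.03 0 0 -20 0.02; -0.1 -0.2 0.03 0 0 -20 0.02; -0.1 -0.2 0.03 0 0 -20 0.02'; python3 -c "
from h import *
go((.487,.0635,.13),220.5)"
```

```text
t: 1.4
eef_pos: [0.3949, 0.2537, 0.2012]
tool_rot: [0.0, -0.213, 0.977, -0.0]
contact_force: [0.2, 0.2, 0.2]
gripper_width: 0.235
t 1.4 pos [0.3949 0.2537 0.2012] q [-0.78  0.17  0.09  2.07 -0.02  0.9   1.31] F [0.2 0.2 0.2] w 0.235
shift [-0.0044 -0.2112  0.0714] rot [-4.000e-02  1.000e-02 -1.587e+01]
```

```bash
python3 -m jog '0 -0.21 0.07 0 0 -15.9 0.02; 0 -0.21 0.07 0 0 -15.9 0.02; -0.004 -0.211 0.071 0 0 -15.9 0.02; -0.004 -0.211 0.071 0 0 -15.9 0.02; -0.004 -0.211 0.071 0 0 -15.9 0.02'; python3 -c "
from h import *
shot('top','t1');shot('scene','s1')
go((.487,.0635,.08),220.5)"
```

```text
t: 1.9
eef_pos: [0.4864, 0.0644, 0.1298]
tool_rot: [0.0, -0.347, 0.938, -0.0]
contact_force: [-0.7, 0.0, -0.1]
gripper_width: 0.239
t 2.0 pos [0.4865 0.0619 0.1292] q [-0.4   0.31  0.18  2.09 -0.08  0.74  2.09] F [-0.4 -0.9 -1. ] w 0.235
shift [-0.0016  0.001   0.0492] rot [-0.08 -0.14 -0.25]
```

View pics/t1.png

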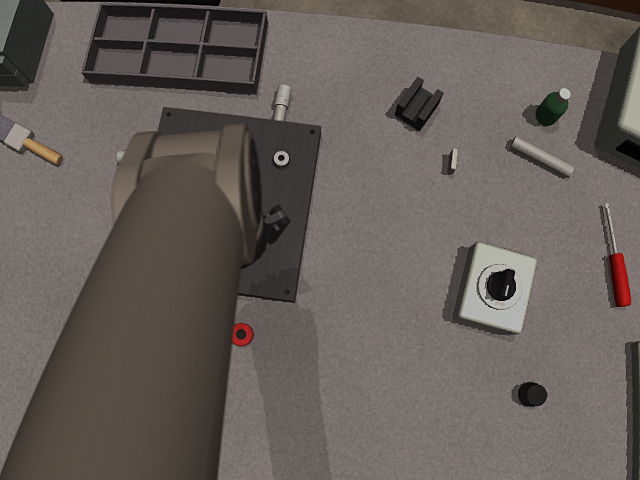

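View pics/s1.png

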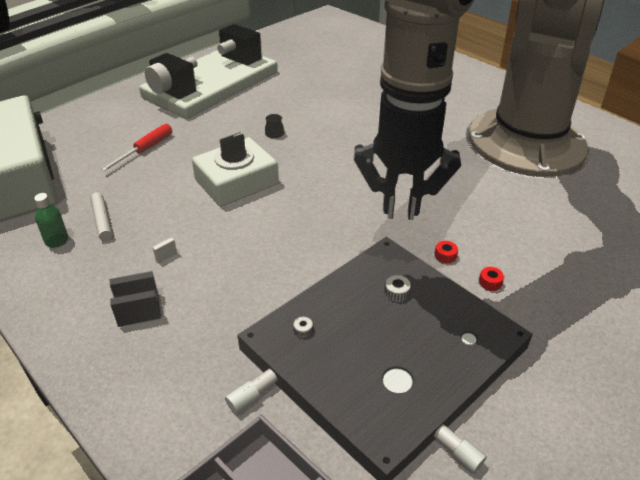

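```bash
python3 -c "
from h import *
c=shot('scene')
o,p,r=st();print(p,proj(c,p),proj(c,p+[0,0,.002]))
cv2.imwrite('pics/s2.png',cv2.resize(c['image'][150:310,340:470],None,fx=4.5,fy=3.7,interpolation=2)[:,:,::-1])
go((.487,.0635,.037),220.5)"
```

```text
[0.48590857 0.06484205 0.12970765] [[404.08117408 214.83769275]] [[404.22408624 213.65665382]]
t 2.05 pos [0.4859 0.0648 0.1297] q [-0.41  0.31  0.17  2.09 -0.08  0.74  2.09] F [-0.6  0.7 -0. ] w 0.239
shift [-0.0001 -0.0017  0.0927] rot [-0.01 -0.09 -0.07]
```

View pics/s2.png

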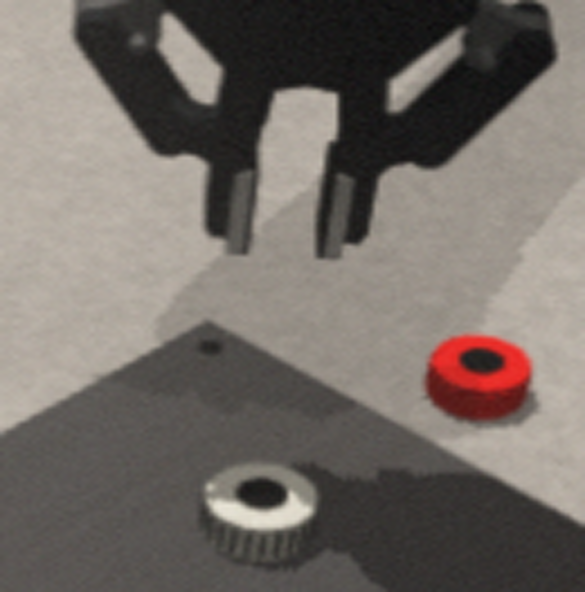

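```bash
python3 -m jog '0 -0.001 0.03 0 0 0 0.02; 0 -0.001 0.06 0 0 0 0.02; 0 -0.001 0.08 0 0 0 0.02; 0 -0.001 0.092 0 0 0 0.02; 0 -0.001 0.092 0 0 0 0.02'; python3 -c "
from h import *
c=shot('scene')
cv2.imwrite('pics/s3.png',cv2.resize(c['image'][180:340,340:470],None,fx=4.5,fy=3.7,interpolation=2)[:,:,::-1])
go((.5213,.0927,.037),220.5)"
```

```text
t: 2.55
eef_pos: [0.4853, 0.0677, 0.0374]
tool_rot: [-0.001, -0.349, 0.937, 0.0]
contact_force: [0.2, 0.5, 0.7]
gripper_width: 0.236
t 2.6 pos [0.4861 0.0676 0.0384] q [-0.38  0.47  0.14  2.14 -0.12  0.54  2.13] F [-0.  -1.2  0.5] w 0.231
shift [-0.0431 -0.004   0.0014] rot [ 0.03 -0.02  0.29]
```

View pics/s3.png

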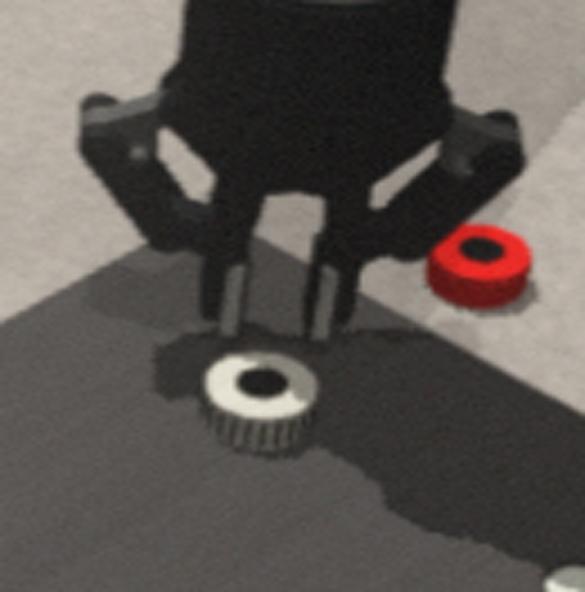

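```bash
cat >> h.py <<'E'
def avg(n=6):
    P=[]
    for _ in range(n): shot("scene"); P.append(status.get_obs()["eef_pos"])
    P=np.array(P); print("avg",P.mean(0).round(4),P.std(0).round(4)); return P.mean(0)
E
python3 -c "
from h import *
p=avg(8);d=np.array([.5213,.0927])-p[:2];e=np.array([.6297,.1852])-p[:2]
_,_,r=st()
for v in (d,e): print(r.inv().apply(np.r_[v,0]).round(4), np.degrees(np.arctan2(v[1],v[0])))
x=r.apply([1,0,0]);print(np.degrees(np.arctan2(x[1],x[0])))"
```

```text
avg [0.4869 0.0671 0.0392] [0.0002 0.0002 0.0002]
[-0.0428 -0.003   0.    ] 36.693363047671994
[-0.1853 -0.0036  0.0002] 39.60042217278533
-139.2781456326888
```

```bash
python3 -m jog '0 -0.003 0.002 0 0 0 0.02; -0.007 -0.003 0.002 0 0 0 0.02; -0.014 -0.003 0.002 0 0 0 0.02; -0.018 -0.003 0.002 0 0 0 0.02; -0.022 -0.003 0.002 0 0 0 0.02';python3 -m jog '-0.005 0 0 0 0 0 0.02; -0.010 0 0 0 0 0 0.02; -0.015 0 0 0 0 0 0.02; -0.02 0 0 0 0 0 0.02; -0.025 0 0 0 0 0 0.02'; python3 -c "
from h import *
c=shot('scene')
cv2.imwrite('pics/s4.png',cv2.resize(c['image'][220:420,340:500],None,fx=3.7,fy=3,interpolation=2)[:,:,::-1])
p=avg(5);e=np.array([.6297,.1852])-p[:2]
_,_,r=st()
print(r.inv().apply(np.r_[e,0]).round(4),status.get_obs()['contact_force'])"
```

```text
t: 3.5
eef_pos: [0.505, 0.079, 0.0362]
tool_rot: [-0.0, -0.348, 0.937, -0.0]
contact_force: [-2.0, -0.9, 0.2]
gripper_width: 0.236
t: 4.0
eef_pos: [0.5242, 0.0955, 0.0363]
tool_rot: [0.0, -0.348, 0.937, 0.0]
contact_force: [-0.6, -0.2, 0.6]
gripper_width: 0.233
avg [0.5242 0.0954 0.0363] [0.0003 0.0003 0.    ]
[-0.1386 -0.0008  0.    ] [-0.84607159  0.34094926  0.30597686]
```

View pics/s4.png

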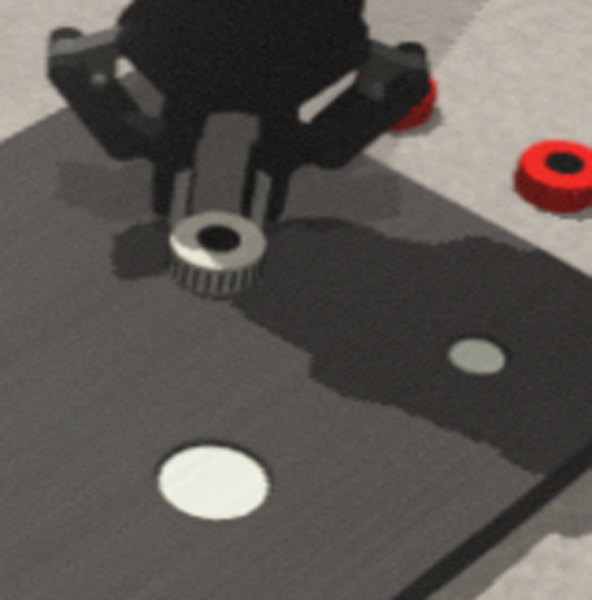

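```bash
cat >> h.py <<'E'
def nut(c,box,z=.048):
    o=[]
    for b in blobs(c["image"],box,0,62):
        if 30<b[4]<220: o.append(b)
    _,_,r=st()
    for b in o:
        P=plane(c,b[:2],z); e=np.array([.6308,.1858,z])-P; print(b,P.round(4),"to recess, tool axes",r.inv().apply(e).round(4))
E
python3 -c "
from h import *
c=shot('scene');nut(c,(388,290,410,308))"
```

```text
(398.88, 299.69, array([ 7.1, 10.4]), 101, 56.0) [0.5437 0.1133 0.048 ] to recess, tool axes [-0.1133 -0.0019  0.    ]
```

```bash
python3 -m jog '-0.007 0 0 0 0 0 0.02; -0.014 -0.0003 0 0 0 0 0.02; -0.021 -0.0006 0 0 0 0 0.02; -0.028 -0.0009 0 0 0 0 0.02; -0.035 -0.001 0 0 0 0 0.02';python3 -m jog '-0.007 0 0 0 0 0 0.02; -0.014 0 0 0 0 0 0.02; -0.021 0 0 0 0 0 0.02; -0.028 0 0 0 0 0 0.02; -0.035 0 0 0 0 0 0.02'; python3 -c "
from h import *
c=shot('scene')
cv2.imwrite('pics/s5.png',cv2.resize(c['image'][250:450,340:500],None,fx=3.7,fy=3,interpolation=2)[:,:,::-1])
nut(c,(380,315,416,365))
p=avg(5);e=np.array([.6297,.1852])-p[:2]
_,_,r=st()
print(r.inv().apply(np.r_[e,0]).round(4),status.get_obs()['contact_force'])"
```

```text
t: 4.85
eef_pos: [0.5516, 0.1177, 0.0362]
tool_rot: [0.0, -0.348, 0.937, 0.0]
contact_force: [-0.4, -0.2, -0.5]
gripper_width: 0.235
t: 5.35
eef_pos: [0.578, 0.1404, 0.0363]
tool_rot: [-0.0, -0.348, 0.938, 0.0]
contact_force: [-0.3, 0.1, 0.4]
gripper_width: 0.235
(398.5, 341.16, array([ 8.8, 11.5]), 103, 77.5) [0.597  0.1571 0.048 ] to recess, tool axes [-0.0443 -0.0003  0.0001]
(385.36, 331.66, array([12.7, 40.9]), 3, 206.0) [0.597  0.1359 0.048 ] to recess, tool axes [-0.0582  0.0158  0.0001]
avg [0.5779 0.1403 0.0363] [0.0004 0.0005 0.    ]
[-0.0686  0.0002 -0.    ] [ 0.22160483 -0.17392094  0.16199386]
```

View pics/s5.png

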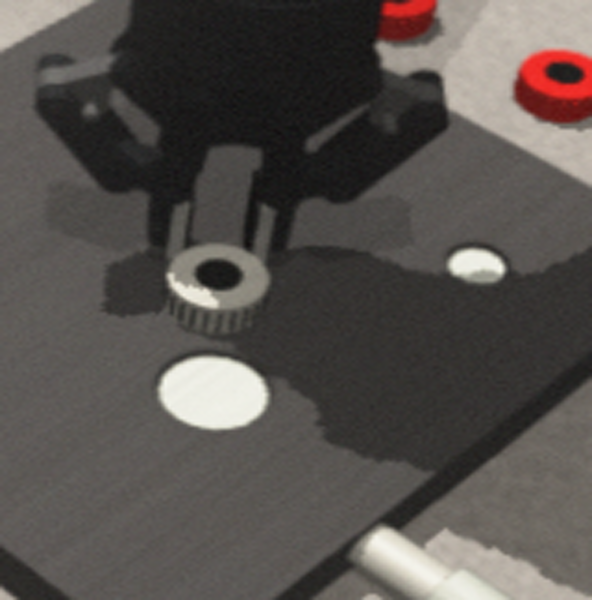

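```bash
python3 -m jog '-0.007 0 0 0 0 0 0.02; -0.014 0 0 0 0 0 0.02; -0.021 0 0 0 0 0 0.02; -0.026 0 0 0 0 0 0.02; -0.03 0 0 0 0 0 0.02';python3 -m jog '-0.002 0 0 0 0 0 0.02; -0.004 0 0 0 0 0 0.02; -0.006 0 0 0 0 0 0.02; -0.008 0 0 0 0 0 0.02; -0.010 0 0 0 0 0 0.02'; python3 -c "
from h import *
c=shot('scene')
cv2.imwrite('pics/s6.png',cv2.resize(c['image'][250:450,340:500],None,fx=3.7,fy=3,interpolation=2)[:,:,::-1])
nut(c,(380,350,416,390))
p=avg(3);e=np.array([.6297,.1852])-p[:2]
_,_,r=st()
print(r.inv().apply(np.r_[e,0]).round(4),status.get_obs()['contact_force'])"
```

```text
t: 6.15
eef_pos: [0.6006, 0.16, 0.0363]
tool_rot: [-0.0, -0.348, 0.937, -0.0]
contact_force: [-1.4, -1.2, 0.9]
gripper_width: 0.233
t: 6.65
eef_pos: [0.608, 0.1663, 0.0362]
tool_rot: [0.0, -0.348, 0.937, 0.0]
contact_force: [-0.5, -0.4, -0.1]
gripper_width: 0.231
(398.79, 369.24, array([10.7, 11.9]), 124, 97.0) [0.6291 0.1844 0.048 ] to recess, tool axes [-0.0022 -0.      0.    ]
(412.59, 371.64, array([ 6.7, 37.6]), 2, 75.0) [0.6203 0.1982 0.048 ] to recess, tool axes [ 0.0001 -0.0162 -0.    ]
(382.57, 365.28, array([ 6.1, 37.4]), 179, 113.5) [0.6382 0.167  0.048 ] to recess, tool axes [-0.0066  0.0191  0.    ]
avg [0.608  0.1663 0.0362] [0.0001 0.0001 0.    ]
[-0.0288  0.0001 -0.    ] [ 0.52434139 -0.70170064 -0.70084169]
```

View pics/s6.png

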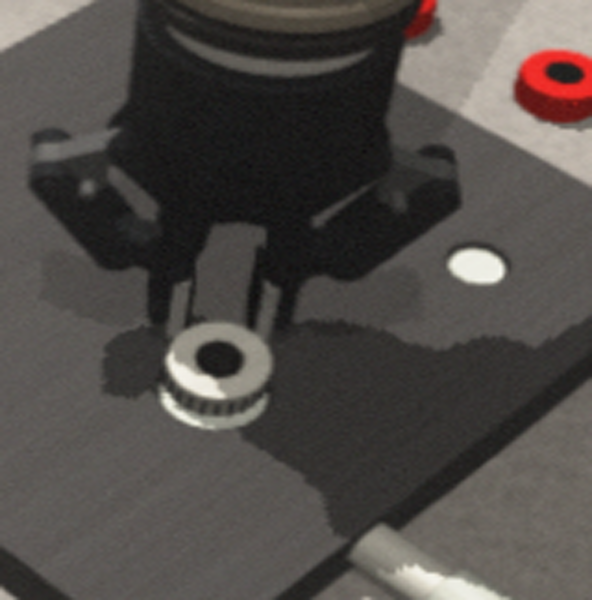

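```bash
python3 -m jog '-0.001 0 0 0 0 0 0.02; -0.002 0 0 0 0 0 0.02; -0.003 0 0 0 0 0 0.02; -0.0035 0 0 0 0 0 0.02; -0.0035 0 0 0 0 0 0.02'; python3 -c "
from h import *
c=shot('scene')
cv2.imwrite('pics/s7.png',cv2.resize(c['image'][330:430,350:450],None,fx=6,fy=6,interpolation=2)[:,:,::-1])
nut(c,(380,350,416,390))
p=avg(3);print(status.get_obs()['contact_force'])"
```

```text
t: 7.35
eef_pos: [0.6106, 0.1685, 0.0363]
tool_rot: [0.0, -0.348, 0.937, 0.0]
contact_force: [-0.3, -0.5, 0.8]
gripper_width: 0.234
(398.84, 371.6, array([10.6, 11.8]), 112, 96.0) [0.6317 0.1866 0.048 ] to recess, tool axes [ 0.0012 -0.     -0.    ]
(412.55, 371.87, array([ 6.6, 39.3]), 2, 72.5) [0.6206 0.1983 0.048 ] to recess, tool axes [ 0.0005 -0.0161  0.    ]
(407.84, 354.51, array([ 4.2, 13.8]), 4, 38.0) [0.6048 0.1782 0.048 ] to recess, tool axes [-0.0247 -0.0112  0.    ]
(382.59, 365.5, array([ 6.3, 39.6]), 180, 126.0) [0.6385 0.1673 0.048 ] to recess, tool axes [-0.0063  0.0191  0.    ]
avg [0.6105 0.1684 0.0363] [0. 0. 0.]
[ 0.19340559  0.09105337 -0.36112877]
```

View pics/s7.png

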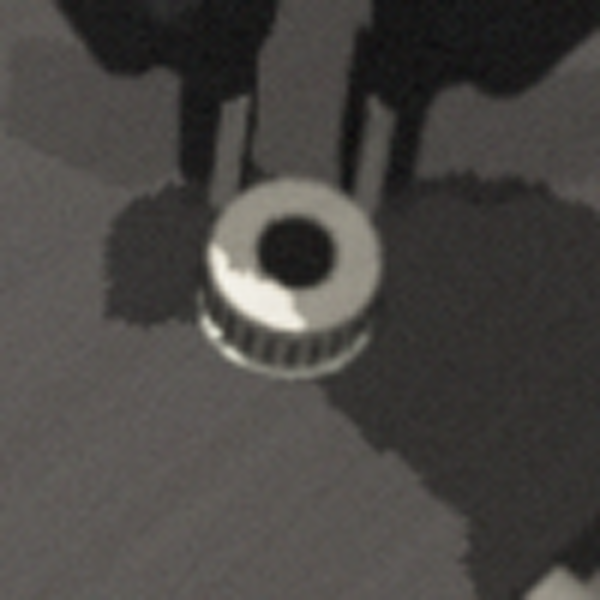

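```bash
python3 -m jog '-0.001 0.0002 0 0 0 0 0.02; -0.0015 0.0003 0 0 0 0 0.02; -0.002 0.0005 0 0 0 0 0.02; -0.002 0.0005 0 0 0 0 0.02; -0.002 0.0005 0 0 0 0 0.02'; python3 -c "
from h import *
c=shot('scene')
cv2.imwrite('pics/s8.png',cv2.resize(c['image'][330:430,350:450],None,fx=6,fy=6,interpolation=2)[:,:,::-1])
nut(c,(390,360,408,390))
p=avg(3);print(status.get_obs()['contact_force'])
print(proj(c,[[.6317,.1866,.03],[.6297,.1852,.03],[.6308,.1858,.028]]))"
```

```text
t: 8.05
eef_pos: [0.6118, 0.1701, 0.0363]
tool_rot: [0.0, -0.348, 0.937, 0.0]
contact_force: [-0.6, -0.4, 0.0]
gripper_width: 0.233
(399.29, 372.93, array([10.4, 12.1]), 103, 97.0) [0.6328 0.1882 0.048 ] to recess, tool axes [ 0.003  -0.0005 -0.    ]
avg [0.6117 0.1701 0.0363] [0. 0. 0.]
[-0.11166403 -0.11862318 -0.61488592]
[[397.39294243 380.50800858]
 [397.57316258 378.83788233]
 [397.20830073 380.64095592]]
```

View pics/s8.png

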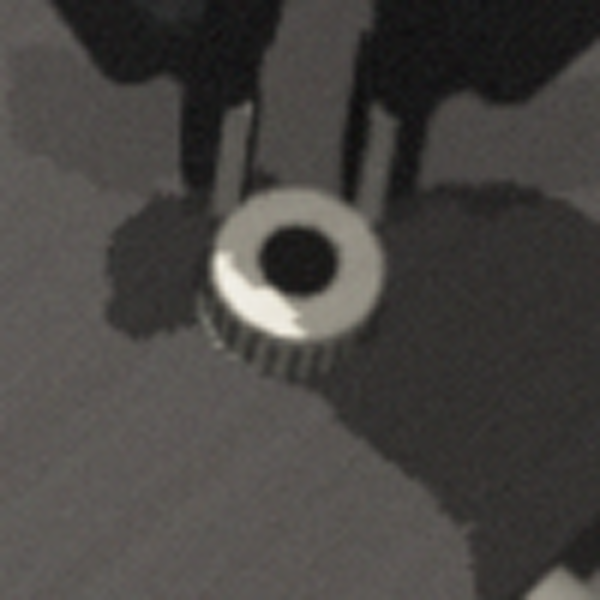

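Run:
```python
from h import *
im={"S":cv2.imread("pics/scene0.png")[:,:,::-1],"T":cv2.imread("pics/top0.png")[:,:,::-1]}
C={"S":shot("scene"),"T":shot("top")}
for n,ctr in(("S",(397.2,380.6)),("T",(195.2,170.3))):
    c=C[n]; g=cv2.cvtColor(im[n],cv2.COLOR_RGB2GRAY).astype(np.float32)
    cam=np.array(c["position"])[:2]
    base=plane(c,ctr,.028)[:2]; u=cam-base; u/=np.linalg.norm(u); v=np.array([-u[1],u[0]])
    def edge(d,z):
        ts=np.arange(.008,.026,.0001); P=np.array([np.r_[base+d*t,z] for t in ts]); px=proj(c,P)
        s=cv2.remap(g,px[:,0].astype(np.float32).reshape(1,-1),px[:,1].astype(np.float32).reshape(1,-1),cv2.INTER_LINEAR)[0]
        lo,hi=s.min(),s[:30].mean(); i=np.argmax(s<(lo+hi)/2+0); return base+d*ts[i],ts[i],lo,hi
    for nm,d,z in(("near",u,.03),("far",-u,.026),("L",v,.03),("R",-v,.03)):
        e,t,lo,hi=edge(d,z); print(n,nm,e.round(4),"t",t.round(4),lo,hi)
    a=edge(u,.03)[0]; b=edge(-u,.026)[0]
    L=edge(v,.03)[0];Rr=edge(-v,.03)[0]
    lat=v@((L+Rr)/2)
    for w,q in(("near",u@a-.01875),("far",u@b+.01875)): print(n,"centre via",w,(u*q+v*lat).round(4))
```

```text
S near [0.6463 0.1956] t 0.0184 71.081055 212.77142
S far [0.6146 0.1754] t 0.0192 48.31836 208.52441
S L [0.6215 0.2003] t 0.0173 66.40625 212.63525
S R [0.6401 0.1712] t 0.0173 59.15918 209.93466
S centre via near [0.6305 0.1856]
S centre via far [0.6304 0.1855]
T near [0.6148 0.1723] t 0.0184 45.34375 161.23187
T far [0.6424 0.1968] t 0.0185 27.0 161.74942
T L [0.6402 0.1714] t 0.0176 27.125 161.15318
T R [0.6167 0.1978] t 0.0178 43.523438 162.94489
T centre via near [0.6287 0.1848]
T centre via far [0.6283 0.1844]
```

```bash
python3 -m jog '0.005 0 0 0 0 0 0.02; 0.015 0 0 0 0 0 0.02; 0.03 0 0 0 0 0 0.02; 0.04 0 0 0 0 0 0.02; 0.04 0 0 0 0 0 0.02'; python3 -c "
from h import *
c=shot('scene')
cv2.imwrite('pics/s9.png',cv2.resize(c['image'][330:430,350:450],None,fx=6,fy=6,interpolation=2)[:,:,::-1])
nut(c,(390,360,408,390)); nut(c,(390,360,408,390),.044)"
```

```text
t: 8.85
eef_pos: [0.58, 0.1423, 0.0363]
tool_rot: [-0.001, -0.347, 0.938, -0.0]
contact_force: [-0.1, -0.2, -1.2]
gripper_width: 0.236
(398.86, 372.09, array([ 8.2, 10.7]), 103, 67.5) [0.6322 0.1871 0.048 ] to recess, tool axes [ 0.0019 -0.      0.    ]
(398.86, 372.09, array([ 8.2, 10.7]), 103, 67.5) [0.6297 0.1855 0.044 ] to recess, tool axes [-0.001  -0.0005 -0.    ]
```

View pics/s9.png

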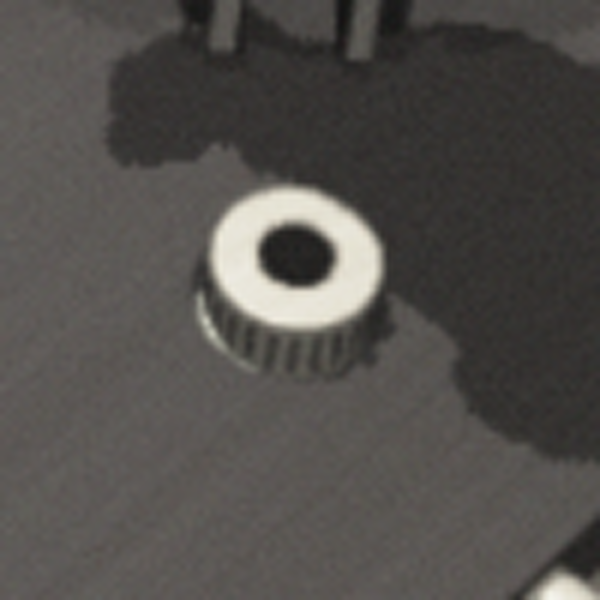

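```bash
python3 -m jog '0 0 -0.03 0 0 0 0.02; 0 0 -0.08 0 0 0 0.02; 0 0 -0.12 0 0 0 0.02; 0 -0.05 -0.12 0 0 0 0.02; 0 -0.1 -0.12 0 0 0 0.02'; python3 -c "
from h import *
go((.45,-.15,.16),220.5)"
```

```text
t: 9.4
eef_pos: [0.6487, 0.0704, 0.1589]
tool_rot: [0.003, -0.35, 0.937, 0.0]
contact_force: [1.1, -0.9, -0.3]
gripper_width: 0.237
t 9.4 pos [0.6487 0.0704 0.1589] q [-0.34  0.51  0.19  1.69 -0.12  0.94  2.18] F [ 1.1 -0.9 -0.3] w 0.237
shift [ 0.2946 -0.0358 -0.0025] rot [-0.06  0.29  0.52]
```

```bash
python3 -m jog '0.1 -0.02 -0.04 0 0 0 0.06; 0.2 -0.03 -0.05 0 0 0 0.06; 0.29 -0.036 -0.05 0 0 0 0.06; 0.29 -0.036 -0.05 0 0 0 0.06; 0.29 -0.036 -0.05 0 0 0 0.06'
python3 - <<'E'
from h import *
T=shot('top','t10')
S=shot('scene','s10')
cv2.imwrite('pics/t10c.png',cv2.resize(T['image'][140:220,150:250],None,fx=6,fy=6,interpolation=2)[:,:,::-1])
go((.45,-.15,.2),220.5)
print(blobs(T["image"],(186,160,206,180),0,90),blobs(S["image"],(390,360,408,385),0,75))
E
```

```text
t: 9.9
eef_pos: [0.4824, -0.1147, 0.2016]
tool_rot: [0.001, -0.348, 0.937, -0.0]
contact_force: [0.5, -1.0, -0.1]
gripper_width: 0.701
t 10.0 pos [ 0.4793 -0.1192  0.2019] q [-0.12  0.21  0.27  2.03 -0.07  0.91  2.46] F [ 0.7 -0.3  1.1] w 0.705
shift [ 0.0423 -0.0046  0.002 ] rot [-0.04 -0.07 -0.29]
[(192.24, 166.91, array([8.4, 9.2]), 69, 59.5), (80.8, 66.33, array([ 70.4, 327.1]), 132, 76.5)] [(398.99, 372.26, array([ 8.9, 11.6]), 104, 79.0)]
```

View pics/t10c.png

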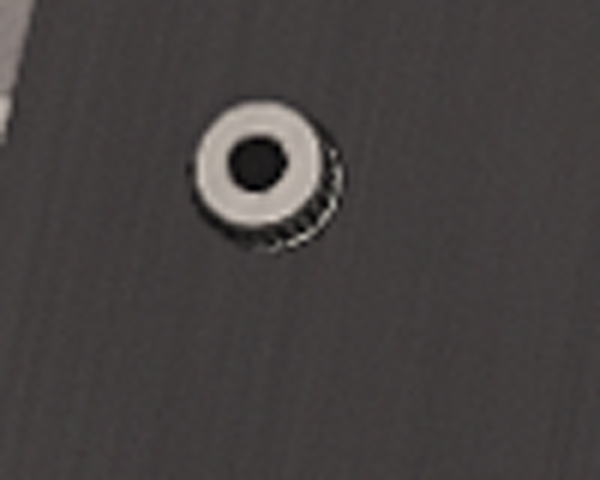

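View pics/t10.png

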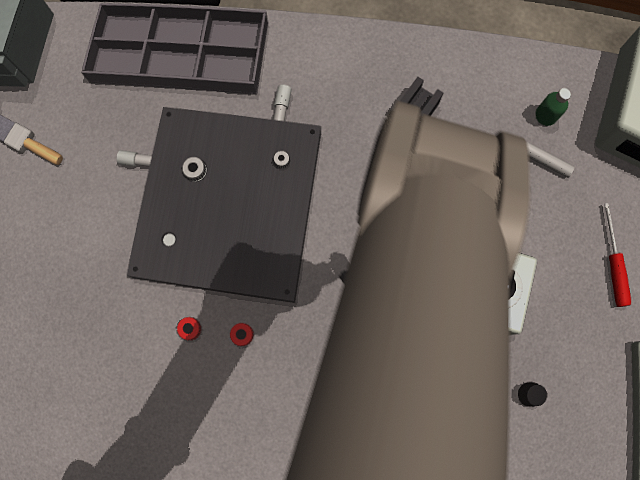

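Run:
```python
from h import *
T=shot('top');S=shot('scene')
a=blobs(T["image"],(180,155,210,185),130,255);b=blobs(S["image"],(378,355,420,396),130,255)
for x in a:print(x)
for x in b:print(x)
for ta,sb in(((192.5,167.2),(398.9,372.2)),):
  print(tri(T,ta,S,sb).round(4)); 
  for z in(.044,.046,.048): print(z,plane(T,ta,z).round(4),plane(S,sb,z).round(4))
```

```text
(192.54, 166.79, array([19. , 20.2]), 48, 299.0)
(192.38, 166.53, array([10.8, 11.5]), 45, 95.5)
(398.9, 372.59, array([22.7, 28. ]), 98, 498.0)
(399.0, 372.12, array([12. , 14.2]), 100, 132.5)
[0.6288 0.1854 0.0427]
0.044 [0.6282 0.1853 0.044 ] [0.6298 0.1856 0.044 ]
0.046 [0.6276 0.1848 0.046 ] [0.631  0.1864 0.046 ]
0.048 [0.627  0.1842 0.048 ] [0.6323 0.1872 0.048 ]
```

Run:
```python
from h import *
T=shot('top');S=shot('scene')
im=cv2.imread("pics/top0.png")[:,:,::-1]
for z in(.094,):
  A=plane(T,(510,270),z)[:2];B=plane(T,(508,285.2),z)[:2];Cc=plane(T,(506,296),z)[:2]
  u=A-Cc;u/=np.linalg.norm(u)
  print("end",A,"line",B,Cc,"dir",u,np.degrees(np.arctan2(u[1],u[0])),"centre",A-.021*u, "Bpos",(B-A)@u,(Cc-A)@u)
# scene front top edge ends
a=plane(S,(220.5,140),.094)[:2];b=plane(S,(243.3,134.7),.094)[:2];print("S edge",a,b,np.linalg.norm(a-b),np.degrees(np.arctan2(*(a-b)[::-1])))
print("S line",plane(S,(234,136),.094),plane(S,(240.5,132.8),.094))
# housing pale mask in top
hsv=cv2.cvtColor(np.ascontiguousarray(im),cv2.COLOR_RGB2HSV);g=cv2.cvtColor(np.ascontiguousarray(im),cv2.COLOR_RGB2GRAY)
m=((g>165)).astype(np.uint8);m[:, :450]=0;m[:225]=0;m[345:]=0;m[:,550:]=0
k=max(cv2.findContours(m,cv2.RETR_EXTERNAL,cv2.CHAIN_APPROX_NONE)[0],key=cv2.contourArea)
P=np.array([plane(T,p,.05)[:2] for p in k[:,0].astype(float)],np.float32);print("housing",cv2.minAreaRect(P))
# black silhouette bottom disc circle from its lower/left contour
m=(g<75).astype(np.uint8);m[:, :483]=0;m[:262]=0;m[306:]=0;m[:,520:]=0
k=max(cv2.findContours(m,cv2.RETR_EXTERNAL,cv2.CHAIN_APPROX_NONE)[0],key=cv2.contourArea)[:,0]
for z in(.06,.064):
  kk=k[(k[:,1]>280)|(k[:,0]<495)]
  P=np.array([plane(T,p,z)[:2] for p in kk.astype(float)]);
  X=np.c_[2*P,np.ones(len(P))];s=np.linalg.lstsq(X,(P**2).sum(1),rcond=None)[0];print("disc",z,s[:2],np.sqrt(s[2]+s[:2]@s[:2]))
```

```text
end [ 0.51119738 -0.29716117] line [ 0.48927388 -0.29538669] [ 0.47374048 -0.29334336] dir [ 0.99484572 -0.10140012] -5.819801156410192 centre [ 0.49030562 -0.29503177] Bpos -0.02199042769336362 -0.03765095710554424
S edge [ 0.51320991 -0.29715446] [ 0.47610088 -0.28293236] 0.03974101959306319 -20.96941805175527
S line [ 0.48965431 -0.29087403  0.094     ] [ 0.47561195 -0.29099152  0.094     ]
housing ((0.4925622045993805, -0.2956690788269043), (0.09075810760259628, 0.11077047139406204), 80.15150451660156)
disc 0.06 [ 0.49326345 -0.29482636] 0.02182733426437998
disc 0.064 [ 0.4926462  -0.29366285] 0.021723350161481508
```

```bash
python3 -c "
from h import *
avg(2);go((.4915,-.295,.16),171)"
```

```text
avg [ 0.4844 -0.1122  0.201 ] [0.0001 0.     0.0001]
t 10.3 pos [ 0.4843 -0.1122  0.2009] q [-0.13  0.22  0.27  2.02 -0.07  0.91  2.46] F [ 0.2  0.4 -0.5] w 0.701
shift [ 0.1142 -0.1429  0.0409] rot [0.000e+00 2.000e-02 4.988e+01]
```

```bash
python3 -m jog '0.114 -0.143 0 0 0 43 0.06; 0.114 -0.143 0 0 0 43 0.06; 0.114 -0.143 0 0 0 43 0.06; 0.114 -0.143 0 0 0 43 0.06; 0.114 -0.143 0 0 0 43 0.06'; python3 -m jog '0 0 0.01 0 0 6.9 0.04; 0 0 0.03 0 0 6.9 0.04; 0 0 0.04 0 0 6.9 0.04; 0 0 0.04 0 0 6.9 0.04';python3 -c "
from h import *
S=shot('scene','s11');avg(2);go((.4915,-.295,.073),171)
T=shot('top','t11')"
```

```text
t: 10.8
eef_pos: [0.4899, -0.3015, 0.201]
tool_rot: [-0.0, 0.025, 1.0, -0.002]
contact_force: [-0.3, 0.6, -0.7]
gripper_width: 0.699
t: 11.2
eef_pos: [0.4898, -0.295, 0.1592]
tool_rot: [-0.002, 0.079, 0.997, 0.0]
contact_force: [-0.6, -0.5, -0.2]
gripper_width: 0.465
avg [ 0.4906 -0.2962  0.1613] [0.0001 0.0001 0.0002]
t 11.35 pos [ 0.4907 -0.2963  0.1615] q [ 0.05  0.42  0.49  1.9  -0.25  0.88  2.08] F [-0.9 -0.3  0.4] w 0.47
shift [-0.0006  0.0015  0.0885] rot [-0.01  0.04 -0.11]
```

View pics/s11.png

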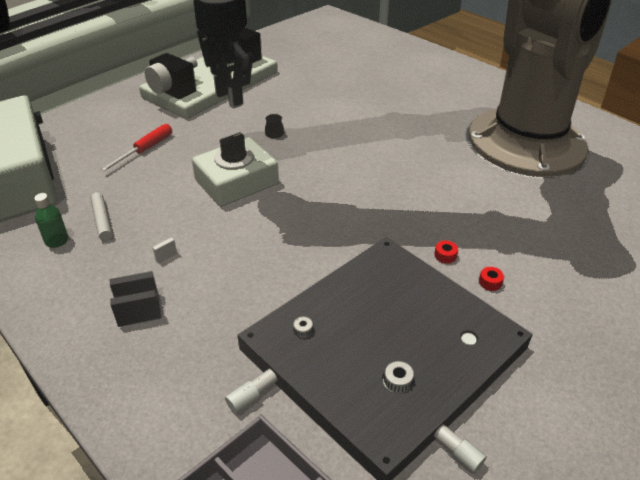

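```bash
python3 -m jog '-0.001 0.0015 0.02 0 0 0 0.04; -0.001 0.0015 0.04 0 0 0 0.04; -0.001 0.0015 0.06 0 0 0 0.04; -0.001 0.0015 0.07 0 0 0 0.04; -0.001 0.0015 0.07 0 0 0 0.04'; python3 -c "
from h import *
S=shot('scene');avg(2);go((.4915,-.295,.073),171)
cv2.imwrite('pics/s12.png',cv2.resize(S['image'][80:210,170:300],None,fx=4.5,fy=4.5,interpolation=2)[:,:,::-1])"
```

```text
t: 11.9
eef_pos: [0.4908, -0.2947, 0.0904]
tool_rot: [-0.001, 0.08, 0.997, 0.0]
contact_force: [-0.7, -0.3, 0.1]
gripper_width: 0.469
avg [ 0.4919 -0.2954  0.092 ] [0.0001 0.     0.0001]
t 12.05 pos [ 0.492  -0.2955  0.0921] q [ 0.09  0.52  0.44  1.94 -0.32  0.75  2.13] F [-0.6  0.5  0.5] w 0.468
shift [0.0006 0.0004 0.0191] rot [-0.02  0.1  -0.15]
```

View pics/s12.png

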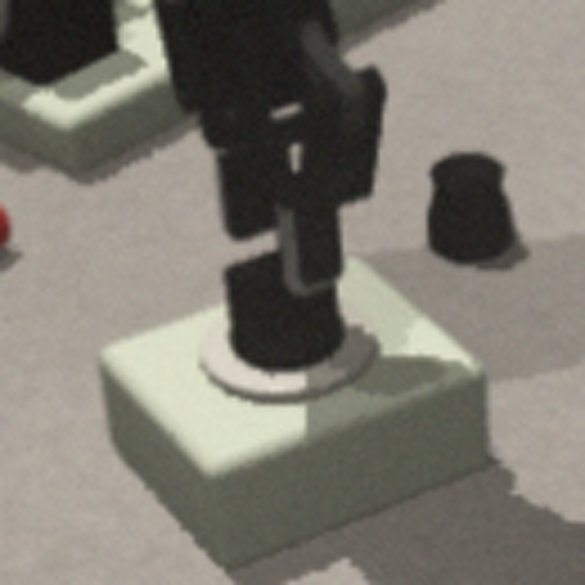

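```bash
python3 -m jog '0 0 0.008 0 0 0 0.04; 0 0 0.016 0 0 0 0.04; 0 0 0.019 0 0 0 0.04; 0 0 0.019 0 0 0 0.04' 20; python3 -c "
from h import *
avg(2);go((.4915,-.295,.073),171)"
```

```text
t: 12.45
eef_pos: [0.4908, -0.2947, 0.0713]
tool_rot: [-0.001, 0.08, 0.997, 0.0]
contact_force: [-0.0, -0.6, -0.5]
gripper_width: 0.467
avg [ 0.4911 -0.295   0.0718] [0.0001 0.0001 0.0001]
t 12.55 pos [ 0.4912 -0.295   0.0719] q [ 0.11  0.55  0.43  1.95 -0.34  0.71  2.15] F [ 0.4 -0.4 -1. ] w 0.467
shift [-0.0003  0.0001 -0.0011] rot [-0.   -0.02 -0.15]
```

Close with moderate force.

```bash
python3 -m jog '0 0 0 0 0 0 0.03; 0 0 0 0 0 0 0.02; 0 0 0 0 0 0 0.015; 0 0 0 0 0 0 0.01; 0 0 0 0 0 0 0.01' 30; python3 -m jog '0 0 0 0 0 0 0.008; 0 0 0 0 0 0 0.006' 60; python3 -c "
from h import *
S=shot('scene')
cv2.imwrite('pics/s13.png',cv2.resize(S['image'][80:210,170:300],None,fx=4.5,fy=4.5,interpolation=2)[:,:,::-1])
print(status.get_obs()['contact_force'],status.get_obs()['torque'])
avg(2);go((.4915,-.295,.073),171)"
```

```text
t: 13.05
eef_pos: [0.4914, -0.2948, 0.0723]
tool_rot: [0.0, 0.08, 0.997, 0.0]
contact_force: [0.8, 1.8, 3.9]
gripper_width: 0.158
t: 13.25
eef_pos: [0.4914, -0.2949, 0.0724]
tool_rot: [0.0, 0.08, 0.997, 0.0]
contact_force: [-1.6, 1.4, 5.3]
gripper_width: 0.148
[-1.22447874  2.19355919  5.37607714] [ 0.39073324  0.2149554  -0.42271386]
avg [ 0.4914 -0.2949  0.0724] [0. 0. 0.]
t 13.4 pos [ 0.4915 -0.2949  0.0724] q [ 0.11  0.55  0.43  1.95 -0.34  0.71  2.15] F [-0.9  2.4  5.3] w 0.144
shift [-0.0001 -0.0001 -0.0006] rot [ 0.03  0.02 -0.17]
```

View pics/s13.png

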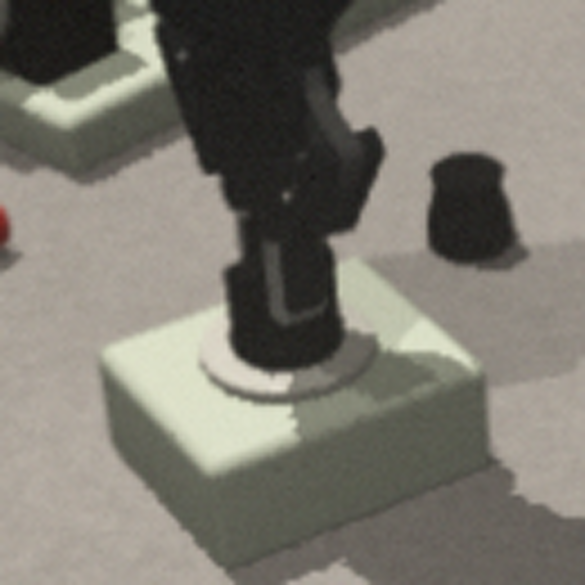

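```bash
python3 -m jog '0 0 0 0 0 5 0.006; 0 0 0 0 0 10 0.006; 0 0 0 0 0 15 0.006; 0 0 0 0 0 20 0.006; 0 0 0 0 0 25 0.006'; python3 -m jog '0 0 0 0 0 5 0.006; 0 0 0 0 0 10 0.006; 0 0 0 0 0 15 0.006; 0 0 0 0 0 20 0.006; 0 0 0 0 0 25 0.006';python3 -c "
from h import *
S=shot('scene')
cv2.imwrite('pics/s14.png',cv2.resize(S['image'][80:210,170:300],None,fx=4.5,fy=4.5,interpolation=2)[:,:,::-1])
print(status.get_obs()['contact_force'],status.get_obs()['torque'])
avg(2);go((.4915,-.295,.073),171-73)"
```

```text
t: 13.9
eef_pos: [0.4917, -0.2943, 0.0724]
tool_rot: [-0.0, 0.294, 0.956, 0.0]
contact_force: [-1.2, 4.3, 6.0]
gripper_width: 0.146
t: 14.4
eef_pos: [0.4921, -0.2939, 0.0724]
tool_rot: [-0.0, 0.494, 0.869, 0.001]
contact_force: [0.1, 4.6, 5.9]
gripper_width: 0.151
[0.42647499 4.85756208 7.24537025] [ 1.17529492 -0.10554485 -0.51457677]
avg [ 0.4921 -0.2939  0.0724] [0. 0. 0.]
t 14.55 pos [ 0.492  -0.2939  0.0723] q [-0.06  0.6   0.66  1.96 -0.53  0.75  1.45] F [0.1 4.1 6.7] w 0.151
shift [-0.0006 -0.001  -0.0007] rot [ 0.06 -0.07 22.85]
```

View pics/s14.png

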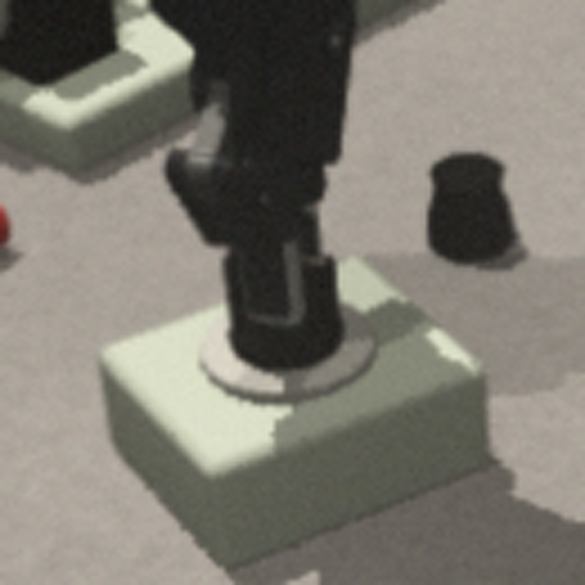

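```bash
python3 -m jog '0 0 0 0 0 5 0.006; 0 0 0 0 0 10 0.006; 0 0 0 0 0 15 0.006; 0 0 0 0 0 19 0.006; 0 0 0 0 0 22 0.006'; python3 -m jog '0 0 0 0 0 0 0.006';python3 -c "
from h import *
print(status.get_obs()['contact_force'],status.get_obs()['torque'])
avg(2);go((.4915,-.295,.073),171-73)"
python3 -m jog '0 0 0 0 0 0 0.015; 0 0 0 0 0 0 0.025; 0 0 0 0 0 0 0.04; 0 0 0 0 0 0 0.04; 0 0 0 0 0 0 0.04'
python3 -m jog '0 0 -0.02 0 0 0 0.04; 0 0 -0.05 0 0 0 0.04; 0 0 -0.08 0 0 0 0.04; 0 0 -0.11 0 0 0 0.04; 0 0 -0.12 0 0 0 0.04'
python3 -c "
from h import *
S=shot('scene','s15f')
cv2.imwrite('pics/s15.png',cv2.resize(S['image'][80:210,170:300],None,fx=4.5,fy=4.5,interpolation=2)[:,:,::-1])
T=shot('top','t15')
go((.4,-.1,.3),98)"
```

```text
t: 15.05
eef_pos: [0.4926, -0.2937, 0.0724]
tool_rot: [-0.0, 0.651, 0.759, 0.001]
contact_force: [0.9, 4.6, 5.0]
gripper_width: 0.149
t: 15.15
eef_pos: [0.4926, -0.2937, 0.0724]
tool_rot: [-0.0, 0.65, 0.76, 0.001]
contact_force: [1.4, 3.9, 6.8]
gripper_width: 0.147
[1.40931115 3.88314903 6.75572283] [ 1.00626036 -0.27427588 -0.33299024]
avg [ 0.4926 -0.2937  0.0723] [0. 0. 0.]
t 15.25 pos [ 0.4926 -0.2937  0.0724] q [-0.12  0.64  0.76  1.97 -0.62  0.78  1.15] F [2.  4.  5.8] w 0.149
shift [-0.0011 -0.0013 -0.0006] rot [ 0.09 -0.08  0.92]
t: 15.75
eef_pos: [0.491, -0.2953, 0.0719]
tool_rot: [-0.0, 0.651, 0.759, -0.0]
contact_force: [-0.9, 0.4, -0.5]
gripper_width: 0.469
t: 16.25
eef_pos: [0.4922, -0.2963, 0.1948]
tool_rot: [0.002, 0.651, 0.759, 0.001]
contact_force: [-0.3, -0.6, -0.4]
gripper_width: 0.467
t 16.35 pos [ 0.4919 -0.2955  0.1931] q [-0.25  0.49  0.92  1.89 -0.46  0.99  1.03] F [ 0.1  0.1 -0.2] w 0.471
shift [ 0.2072 -0.0605 -0.1073] rot [0.14 0.06 0.86]
```

View pics/s15.png

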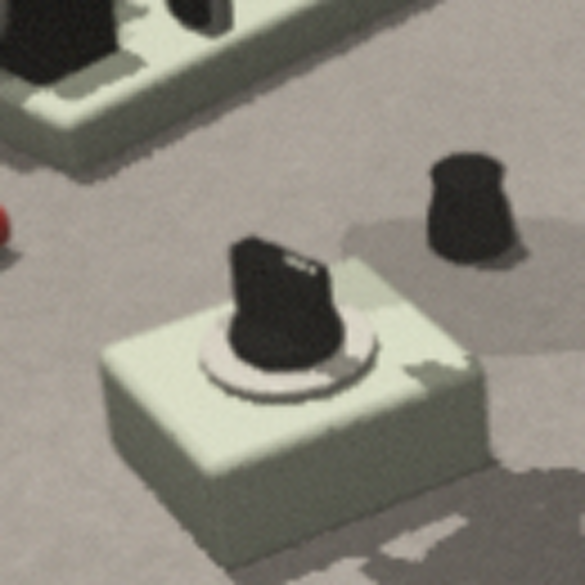

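View pics/t15.png

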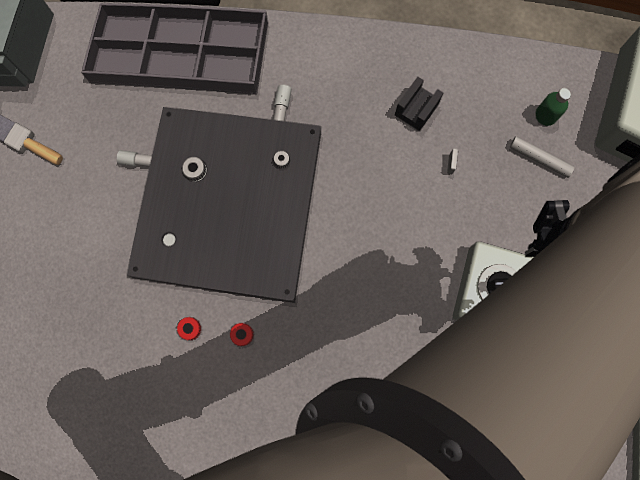

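```bash
python3 -m jog '0.05 0 -0.03 0 0 0 0.04; 0.1 0 -0.05 0 0 0 0.04; 0.15 0 -0.05 0 0 0 0.04; 0.2 0 -0.05 0 0 0 0.04; 0.25 0 -0.05 0 0 0 0.04'
python3 -m jog '0.05 0 0 0 0 0 0.04; 0.1 0 0 0 0 0 0.04; 0.15 0 0 0 0 0 0.04; 0.2 0 0 0 0 0 0.04; 0.2 0 0 0 0 0 0.04'
python3 -c "
from h import *
S=shot('scene','s16')
T=shot('top','t16')
cv2.imwrite('pics/t16c.png',cv2.resize(T['image'][250:310,470:530],None,fx=9,fy=9,interpolation=cv2.INTER_NEAREST)[:,:,::-1])"
```

```text
t: 16.85
eef_pos: [0.4532, -0.0571, 0.2408]
tool_rot: [-0.001, 0.65, 0.76, -0.001]
contact_force: [1.1, 0.6, 0.9]
gripper_width: 0.467
t: 17.35
eef_pos: [0.4216, 0.1453, 0.2409]
tool_rot: [-0.0, 0.646, 0.763, -0.001]
contact_force: [0.2, -0.1, 0.3]
gripper_width: 0.472
```

View pics/t16.png

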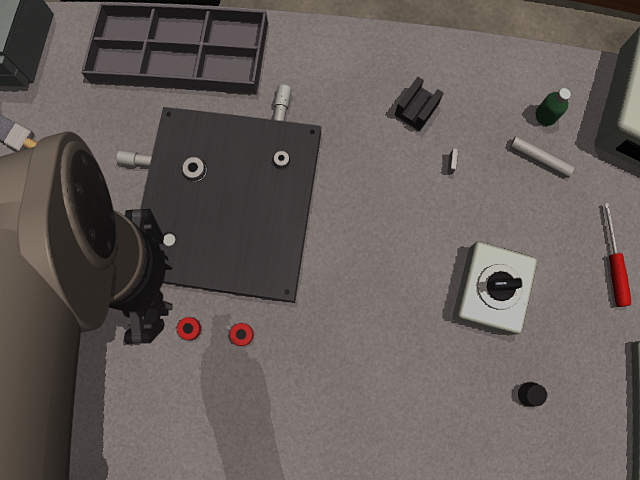

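View pics/t16c.png

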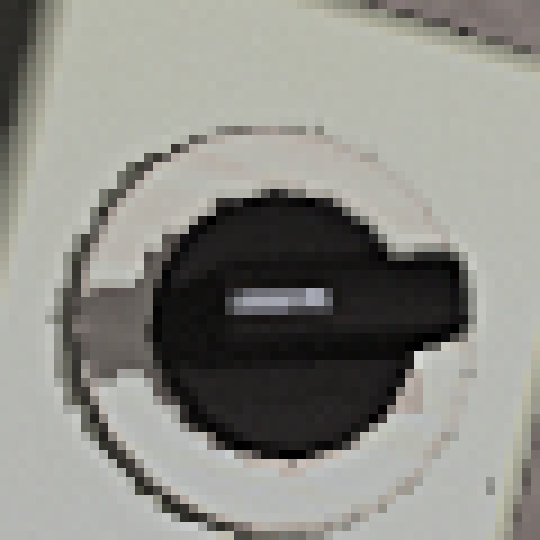

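Run:
```python
from h import *
T=shot('top');S=shot('scene')
def ang(img,box,th):
    x0,y0,x1,y1=box;g=cv2.cvtColor(np.ascontiguousarray(img),cv2.COLOR_RGB2GRAY)[y0:y1,x0:x1].astype(float)
    w=np.clip(g-th,0,None);ys,xs=np.nonzero(w);W=w[ys,xs]
    P=np.array([plane(T,(x+x0,y+y0),.094)[:2] for x,y in zip(xs,ys)]);m=np.average(P,axis=0,weights=W)
    e=np.linalg.eigh(np.cov((P-m).T,aweights=W))[1][:,1];print(m.round(4),e.round(3),np.degrees(np.arctan2(e[1],e[0]))%180)
ang(cv2.imread("pics/top0.png")[:,:,::-1],(503,284,512,298),60)
ang(T["image"],(493,280,509,286),60)
a=blobs(T["image"],(180,155,210,185),130,255);b=blobs(S["image"],(378,355,420,396),130,255)
print(a,b);print(tri(T,a[0][:2],S,b[0][:2]).round(4))
print(blobs(T["image"],(268,145,294,171),130,255))
```

```text
[ 0.4818 -0.294 ] [-1.    -0.009] 0.50162188775451
[ 0.4916 -0.2847] [-0.17   0.985] 99.79108186790444
[(192.59, 166.94, array([18.7, 19.9]), 62, 291.0), (192.26, 166.56, array([10.9, 11.7]), 52, 98.0)] [(398.92, 372.57, array([22.7, 27.9]), 100, 495.0), (399.05, 372.11, array([12. , 14.3]), 98, 133.5)]
[0.6292 0.1855 0.0425]
[(280.99, 157.68, array([13.2, 14.2]), 84, 145.5), (280.86, 157.5, array([7.5, 8.1]), 90, 46.0)]
```

Run:
```python
from h import *
T=shot('top')
for img,box in((cv2.imread("pics/top0.png")[:,:,::-1],(500,282,514,299)),(T["image"],(490,276,512,291))):
  x0,y0,x1,y1=box;g=cv2.cvtColor(np.ascontiguousarray(img),cv2.COLOR_RGB2GRAY)[y0:y1,x0:x1].astype(float)
  for th in(75,110):
    m=(g>th).astype(np.uint8);n,l,s,_=cv2.connectedComponentsWithStats(m)
    for k in range(1,n):
        if s[k,4]<10: continue
        ys,xs=np.nonzero(l==k);W=g[ys,xs]-th;P=np.array([plane(T,(x+x0,y+y0),.094)[:2] for x,y in zip(xs,ys)])
        e=np.linalg.eigh(np.cov(P.T,aweights=W))[1][:,1];print(th,s[k],np.degrees(np.arctan2(e[1],e[0]))%180)
```

```text
75 [ 5  3  4 11 24] 169.7889385322188
75 [10 13  4  4 10] 129.81495768789705
110 [ 5  3  4 11 20] 170.0858892949779
75 [ 5  6 12  3 28] 100.18840504987065
110 [ 6  6 10  3 19] 99.57382571220178
```

```bash
python3 -c "
from station import workorder,status
o=status.get_obs();print(o['t'],o['contact_force'],abs(o['joint_vel']).max());print(workorder.hand_in())"
```

```text
17.6 [-0.38695675 -1.04523873  0.2169843 ] 0.006300978047822664
the job is handed in; nothing more can be done
None
```

I nudged the larger nut into the wide recess with two fixed, slightly parted fingertips and drew them away. Then I gripped the knob bar, turned it 72° clockwise, let go and moved the arm clear. The job was handed in at about 17.6 s, and no verdict came back.

**Last checks:**
- **Larger nut:** its top triangulated to z = 0.0425 m. That fits lying down in the recess, where the top should be at 0.044 m, because this camera pair had read about 1.3 mm low on the same nut on the stage. It lies within about 1 mm of the recess centre. I did not measure its tilt separately; the pictures show it sitting level.
- **Focus knob:** the white line went from about 170° to about 100°, a measured turn of 70° against the 72° of four clicks. The neighbouring stops would be 54° and 90°.
- **Smaller nut:** within 0.1 pixel of where it was at the start.
- **Arm:** at rest and clear of everything. The force sensor showed only its usual noise of about 1 N.

**Readings that disagreed:** an early measurement of the line's starting angle gave 0.5°, because other bright pixels got into the mask. Rerun on the isolated line it gave 170°. Earlier rough readings of the bar's starting angle scattered by several degrees.

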